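# Find the drilled end of a pendant blank and hold it hole-up for gluing

### The job

Pick up the wooden blank that lies on the green mat, find by feel which end has the blind hole by gently offering its ends to the level brass peg, and slide the hole well onto the peg, about 2 cm deep. Then draw it off and turn the blank so that the hole faces straight up, ready for glue, and finish while still holding it there, still, at least 15 cm above the bench. Leave the spare blank in the blue tray, the thread spool, the bead jar and the pliers alone.

Things in the scene. Friction and masses are not known exactly. Their poses are not given: they have to be found in the camera images.
- blank_a: wooden blank: bar 60 mm long, 40 x 40 mm section, about 70 g, lying on a long side. Origin at its centre, x axis along its length. A round blind hole, 16 mm wide, 32 mm deep, runs in along x from the middle of ONE square end; the other end is plain. Which end (+x or -x) is not told: find it by feel or sight; the two blanks may differ. Either may lie on the mat
- blank_b: wooden blank: bar 60 mm long, 40 x 40 mm section, about 70 g, lying on a long side. Origin at its centre, x axis along its length. A round blind hole, 16 mm wide, 32 mm deep, runs in along x from the middle of ONE square end; the other end is plain. Which end (+x or -x) is not told: find it by feel or sight; the two blanks may differ. Either may lie on the mat
- green_mat: fixed square green mat, 130 x 130 mm, 5 mm thick, flat on the bench; origin at the centre of its underside. The blank to work on lies near its middle
- spare_tray: fixed shallow blue plastic tray, 130 x 130 mm, 22 mm high, walls and floor 5 mm thick; origin at the centre of its underside. The spare blank lies in it
- peg_stand: fixed grey stand: base 100 (x) x 80 (y) x 12 mm, origin at the centre of its underside. A post, 20 x 34 mm and 102 mm high, has its front face 26 mm to +x of the origin. From that face a rigid brass peg, 7 mm in diameter, juts out level along the stand's -x, 61 mm long, its axis 85 mm above the bench
- peg_tip (a point): the free end of the brass peg, on its axis, 85 mm above the bench; axes as the stand's, so a blank is slid onto the peg by moving it along +x of this frame with its length along x
- thread_spool: bystander: blue thread on a wooden spool, 34 mm in diameter, 50 mm tall, standing; origin at the centre of its underside
- bead_jar: bystander: small amber jar with a black cap, 52 mm in diameter, 60 mm tall, standing; origin at the centre of its underside
- pliers: bystander: red-handled pliers about 125 mm long and 55 mm wide lying flat, 12 mm high; origin on the bench near the middle, jaws towards its +x
Mind the look-alikes: they are no part of the job. What is shaped like the blank_b but purple or red is not meant.

How it is judged:
On the way:
1. the blank from the green mat has its hole slid onto the brass peg, at least 15 mm deep (((x of peg_tip in the frame of blank_a between -0.015 and 0.015 m and y of peg_tip in the frame of blank_a between -0.012 and 0.012 m and z of peg_tip in the frame of blank_a between -0.012 and 0.012 m and (horizontal distance between blank_b and spare_tray below 0.05 m and distance of blank_b from where it was at the start of the episode below 0.02 m and height (world z) of blank_b below 0.04 m)) or (x of peg_tip in the frame of blank_b between -0.015 and 0.015 m and y of peg_tip in the frame of blank_b between -0.012 and 0.012 m and z of peg_tip in the frame of blank_b between -0.012 and 0.012 m and (horizontal distance between blank_a and spare_tray below 0.05 m and distance of blank_a from where it was at the start of the episode below 0.02 m and height (world z) of blank_a below 0.04 m)))), for 0.1 s.
At the end, for the whole second after the job is handed in: The blank from the green mat is off the peg and held in the fingers with its hole facing up (within 0.3 rad of vertical), its centre more than 0.15 m above the bench, at rest; the spare blank is still in the blue tray, moved less than 20 mm, and the spool, jar and pliers have moved less than 30 mm ((((angle between blank_a's own x axis and vertical below 0.3 rad and height (world z) of blank_a above 0.15 m and contact force between the fingers and blank_a above 1 N and linear speed of blank_a below 0.03 m/s and angular speed of blank_a below 0.2 rad/s and distance between blank_a and peg_tip above 0.05 m and (horizontal distance between blank_b and spare_tray below 0.05 m and distance of blank_b from where it was at the start of the episode below 0.02 m and height (world z) of blank_b below 0.04 m)) and distance of each of thread_spool, bead_jar, pliers from where it was at the start of the episode below 0.03 m) or ((angle between blank_b's own x axis and vertical above 2.84159 rad and height (world z) of blank_b above 0.15 m and contact force between the fingers and blank_b above 1 N and linear speed of blank_b below 0.03 m/s and angular speed of blank_b below 0.2 rad/s and distance between blank_b and peg_tip above 0.05 m and (horizontal distance between blank_a and spare_tray below 0.05 m and distance of blank_a from where it was at the start of the episode below 0.02 m and height (world z) of blank_a below 0.04 m)) and distance of each of thread_spool, bead_jar, pliers from where it was at the start of the episode below 0.03 m))); the arm keeps its last pose, push and grip.
It fails at once if the peg stand is pushed hard (over 40 N) by a blank (contact force between peg_stand and blank_a above 40 N or contact force between peg_stand and blank_b above 40 N).
It fails at once if a bystander (spool, jar, pliers) is moved more than 30 mm (distance of any of thread_spool, bead_jar, pliers from where it was at the start of the episode above 0.03 m).
It fails at once if both blanks are disturbed: the spare moved more than 20 mm as well (distance of each of blank_a, blank_b from where it was at the start of the episode above 0.02 m).
It also fails if it takes over 64 s, if anything falls off the work surface, if the arm or the gripper's body presses on something with over 40 N, if the wrist force passes 120 N, or if a joint passes its speed limit or range.

### The arm

A 6-joint arm with a two-finger parallel gripper is mounted at the origin on the work surface. World frame = base frame: x ahead of the robot, y to its left, z up, the work surface at z = 0. Lengths are in m, angles in rad, forces in N, time in s.
With the tool pointing down it reaches from about 0.225 to 0.725 m from the base axis. Payload 3.1 kg.
Tool frame: the origin (TCP) lies on the centre line of the jaws, within the pads' length; the fingertips stand arm.tips_ahead ahead of it and the grasp point (between the pads) lies 11 mm behind it (arm.tips_ahead is the distance from the TCP to the fingertips, in m); z points along the fingers, y is the direction in which the jaws open and shut (so a half turn about z gives the same grasp; the last joint's range is limited). The gripper opens to 85 mm and grips with 20 to 120 N. Pads are 22 mm wide; open, the fingers measure 114 mm over their backs; the gripper's body (76 mm by 85 mm) begins 54 mm behind the grasp point. The pads swing forward as they close: fully open they stand 13 mm farther back than shut.
Start: joints at [-1.409, 0.048, 0.099, 1.622, 0, 1.443], TCP at [0.15, -0.503, 0.239] pointing down, gripper open.
Joint ranges: [-2.91, 2.91], [-0.99, 1.94], [-1.21, 1.42], [-2.12, 2.29], [-1.49, 1.47], [-3.14, 3.14]. Speed limits (rad/s): [2.79, 2.79, 3.14, 3.14, 3.14, 3.14].

### API

Orientations are given as a unit quaternion [w, x, y, z].
In Python, from plant import observe, optics, ticket, spotter, arm gives the robot as it stands. The module is installed in compiled form; this text tells all that it offers.
- The arm moves only by the tool carry_out, never from a script. Its argument "increments" is a list that holds one entry, the list of rows, each a list of 7 numbers: the shift along the tool's x, y, z in m, then the turn, a rotation vector about the tool's x, y, z in rad, then the finger opening in m, from 0 to 0.0854. A call has 1 to 8 rows; each row is the pose to reach, as a shift and turn from the pose commanded when the call began, along the tool's axes at that moment; what a row does not reach only later rows make up. A row lasts 1/10 s, in which the tool goes at most 50 mm and 8.59 degrees, less where a joint would pass 70% of its speed; a pose out of reach is approached as far as the arm can. A call with a gripper value outside its range is refused whole. The fingers move at their own pace and stop on an object; "squeeze" is the grip in N (left out, the last holds). Time passes only in rows, so rows that repeat a pose let the fingers close. It gives the time, the measured TCP pose, the force and the opening at its end, in the units of the state.
- observe(): the state, without advancing time (a new reading comes with each control period).
- optics.get_image(name): name is "side" or "top" or "wrist"; returns a dict with "pixels" (400x640x3 uint8, blue, green, red), "camera_matrix" (3x3 intrinsics, pixels), "xyz" and "attitude" of the camera in the world; the wrist camera has in their place "T_tool_cam" (4x4, takes a point from camera to tool coordinates, whose origin is the TCP and whose axes are the flange's). Camera axes: x right, y down, z forward; pixel columns grow to the right and rows downward; lengths in m; the calibration is good to about 2 mm. A picture is of the moment at which its call begins: read the wrist's pose just before it. There is no depth.
- ticket.close_job(): hands the job in, once; it reports no verdict.
Trained networks look in a picture, given as the dict that the camera call returned (one of the last four; its "shot" number tells which), for a name from the list of things; names that differ only in an ending like _2 or _b are one class to them, and where a whole thing is asked for, a point or a joint stands for the part that bears it (a point fixed in the world has none). Each returns a list of dicts, best first, with "conf" (0 to 1); they miss things now and then, are a little off and sometimes report something else, mostly with a low value. They report only what shows in the picture. A call takes as long as a camera call. They do not tell look-alikes from the thing itself.
- spotter.cut_out(query, picture): "region" (400x640 bool, what is visible of it) and "rect" ([left, top, width, height] in pixels, round what is visible of it).
- spotter.pinpoint(query, picture): "xy" ([column, row] in pixels: a listed point, or the origin of a listed thing).
The state is a dict: "time_s": time; "joints": joint angles; "qvel": joint speeds; "joint_efforts": joint torques, N m; "eef_pos": TCP position; "tcp_rot": TCP orientation; "ft_force": force on the tool from outside, world axes, zero at the start; "wrist_torque": the same for the moment, N m; "width": finger opening in m.
Only numpy, scipy, OpenCV 4.12 (cv2) and the standard library are available. Lean on these libraries where they do the work, as an engineer would, in place of code of your own. Each camera call takes 0.05 s, during which the arm holds its last target. There are 200 camera calls.

## Working session

There is one attempt and no reset: what is moved stays moved. The work goes in short steps, Python scripts to look and compute and a tool call to move; the robot and the scene stay as the last step left them, time stands still between calls to the robot, and variables do not carry over. Pictures are saved under pics/ and viewed, on a budget of 10 in all, crops included, one or two more only if the job needs it, and the job is handed in when it is done.

Besides the shell and the picture viewer there is one more tool, called after ">>>" as name(argument=value, ...), one argument or row to a line, values as JSON. carry_out: Moves the arm, as the interface text tells. Its arguments: {"type":"object","properties":{"increments":{"type":"array"},"squeeze":{"type":"number"}},"required":["increments"]}

```bash
ls; mkdir -p pics
cat > h.py <<'E'
import numpy as np, cv2
from scipy.spatial.transform import Rotation as R
from plant import observe, optics, ticket, spotter, arm
def rot(q): return R.from_quat([q[1],q[2],q[3],q[0]]).as_matrix()
def cam(p, st=None):
    K=np.array(p["camera_matrix"])
    if "T_tool_cam" in p:
        T=np.array(p["T_tool_cam"]); Rt=rot(st["tcp_rot"]); return K, Rt@T[:3,:3], Rt@T[:3,3]+np.array(st["eef_pos"])
    a=np.array(p["attitude"],float)
    return K, (rot(a) if a.size==4 else a.reshape(3,3)), np.array(p["xyz"])
def onplane(uv,z,c):
    K,Rm,t=c; d=Rm@np.linalg.solve(K,[uv[0],uv[1],1.]); return t+d*(z-t[2])/d[2]
def proj(P,c):
    K,Rm,t=c; q=K@(Rm.T@(np.array(P)-t)); return q[:2]/q[2]
E
python3 - <<'E'
from h import *
print(observe(), arm.tips_ahead)
for n in ("top","side"):
    p=optics.get_image(n); cv2.imwrite(f"pics/{n}0.png",p["pixels"]); c=cam(p); print(n,p["attitude"],c[2],c[0].tolist())
    for q in ("blank_a","green_mat","spare_tray","peg_stand","peg_tip","thread_spool","bead_jar","pliers"):
        for d in spotter.pinpoint(q,p)[:3]: print(q,round(d["conf"],2),np.round(d["xy"],1), np.round(onplane(d["xy"],{"blank_a":.025,"peg_tip":.085}.get(q,0),c),3))
E
```

```text
pics
{'time_s': 0.0, 'joints': array([-1.40881670e+00,  4.87929193e-02,  9.76094853e-02,  1.62201800e+00,
       -2.41844979e-05,  1.44303048e+00]), 'qvel': array([-5.40897084e-04,  1.31094170e-03,  3.47000433e-05, -3.58444459e-04,
        4.04592182e-04, -2.25405452e-03]), 'joint_efforts': array([-1.06195002e-03, -3.38787210e+01,  3.20012605e+01,  2.04488070e-02,
       -4.11480805e-04, -9.93784361e-07]), 'eef_pos': array([ 0.14989812, -0.50252535,  0.23810106]), 'tcp_rot': array([-1.20216996e-03,  9.89523569e-01,  1.44366410e-01, -3.26614010e-05]), 'ft_force': array([-0.16927866,  0.43822223,  0.78078522]), 'wrist_torque': array([-0.00908144,  0.00548054,  0.00530598]), 'width': 0.08505905876606597} 0.008
top [-0.05443773  0.70780966 -0.70231751  0.05284065] [0.38143327 0.02721002 0.92650395] [[390.9095521184639, 0.0, 318.2674344758944], [0.0, 390.9095521184639, 204.79922201275255], [0.0, 0.0, 1.0]]
blank_a 0.93 [441.6 221.8] [ 0.482 -0.256  0.025]
blank_a 0.91 [288.6 288.8] [0.327 0.095 0.025]
blank_a 0.76 [244.5 225.1] [0.471 0.2   0.025]
green_mat 0.81 [434.5 217.6] [ 0.494 -0.2
[... 360 characters left out ...]
  ]
side [ 0.10478837 -0.28943104  0.89262577 -0.32934527] [0.20527558 0.44724223 0.68515215] [[384.1920238698489, 0.0, 310.01143211536254], [0.0, 384.1920238698489, 202.05897101940067], [0.0, 0.0, 1.0]]
blank_a 0.9 [313.3 348.5] [0.336 0.252 0.025]
blank_a 0.89 [361.1 284.3] [0.333 0.1   0.025]
blank_a 0.86 [385.2 152.6] [ 0.475 -0.256  0.025]
green_mat 0.85 [376.  156.2] [ 0.498 -0.256  0.   ]
spare_tray 0.75 [262.5 294.1] [0.482 0.218 0.   ]
peg_stand 0.62 [275.9 180.3] [ 0.654 -0.035  0.   ]
peg_tip 0.59 [285.5 164.1] [ 0.613 -0.027  0.085]
thread_spool 0.65 [188.5 239.8] [0.695 0.214 0.   ]
bead_jar 0.63 [325. 133.] [ 0.659 -0.255  0.   ]
pliers 0.71 [356.4 224. ] [ 0.424 -0.036  0.   ]
```

View pics/top0.png

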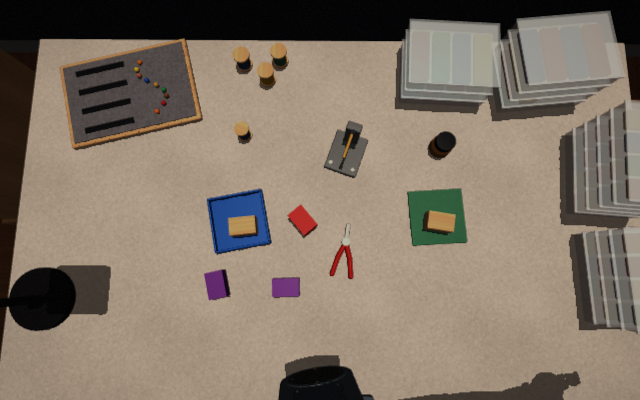

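View pics/side0.png

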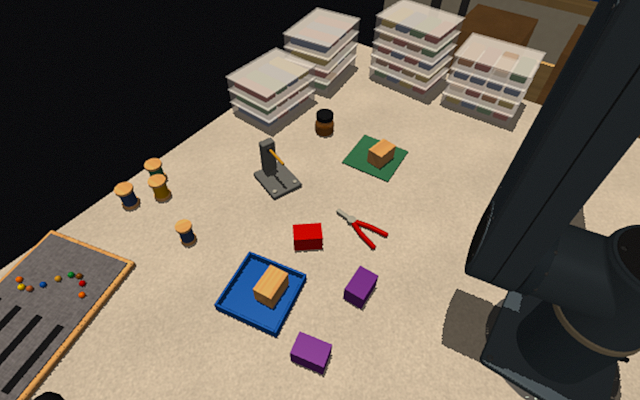

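```bash
cat > fit.py <<'E'
from h import *
from scipy.optimize import minimize
def box(lo,hi): return np.array([[x,y,z] for x in (lo[0],hi[0]) for y in (lo[1],hi[1]) for z in (lo[2],hi[2])])
BL=[box((-.03,-.02,.005),(.03,.02,.045))]
ST=[box((-.05,-.04,0),(.05,.04,.012)),box((.026,-.017,0),(.046,.017,.102)),box((-.035,-.0035,.0815),(.026,.0035,.0885))]
def render(parts,p,c,S=4):
    m=np.zeros((400*S,640*S),np.uint8); Rz=R.from_euler('z',p[2]).as_matrix()
    for b in parts:
        P=b@Rz.T+[p[0],p[1],0]; uv=np.array([proj(q,c) for q in P])
        cv2.fillConvexPoly(m,cv2.convexHull(np.round((uv+.5)*S-.5).astype(np.int32)),1)
    return cv2.resize(m.astype(np.float32),(640,400),interpolation=cv2.INTER_AREA)
def fit(parts,p0,masks,cams):
    def f(p): return sum(1-np.minimum(r:=render(parts,p,c),m).sum()/np.maximum(r,m).sum() for m,c in zip(masks,cams))
    best=min((minimize(f,[p0[0],p0[1],a],method='Nelder-Mead',options=dict(initial_simplex=np.array([p0[0],p0[1],a])+np.array([[0,0,0],[.01,0,0],[0,.01,0],[0,0,.2]]),xatol=1e-4,fatol=1e-4)) for a in p0[2]),key=lambda r:r.fun)
    return best.x,best.fun
E
python3 - <<'E'
from fit import *
ps=[optics.get_image(n) for n in ("top","side")]; cs=[cam(p) for p in ps]
def near(q,P):
    out=[]
    for p,c in zip(ps,cs):
        u=proj(P,c); L=spotter.cut_out(q,p)
        d=min(L,key=lambda d:np.hypot(d["rect"][0]+d["rect"][2]/2-u[0],d["rect"][1]+d["rect"][3]/2-u[1])); print(q,d["conf"],d["rect"],u); out.append(d["region"].astype(np.float32))
    return out
m=near("blank_a",[.478,-.256,.025])
for s in ([0,1],[0],[1]): print("blank",fit(BL,[.478,-.256,[1.3,1.6,1.9]],[m[i] for i in s],[cs[i] for i in s]))
m=near("peg_stand",[.65,-.037,.03])
for s in ([0,1],[0],[1]): print("stand",fit(ST,[.65,-.037,[-.6,-.3,0]],[m[i] for i in s],[cs[i] for i in s]))
st=observe(); w=optics.get_image("wrist")
a=cv2.resize(ps[1]["pixels"][125:180,350:420],(490,385),interpolation=cv2.INTER_CUBIC)
b=cv2.resize(ps[0]["pixels"][200:245,415:470],(300,245),interpolation=cv2.INTER_CUBIC)
im=np.zeros((600,800,3),np.uint8); im[:385,:490]=a; im[:245,500:800]=b; im[390:590,:320]=cv2.resize(w["pixels"],(320,200)); cv2.imwrite("pics/c1.png",im)
E
```

```text
blank_a 0.7 [425.1, 211.7, 33.8, 21.3] [441.58173042 223.40725312]
blank_a 0.73 [370.9, 138.8, 23.8, 27.7] [384.1949485 152.1729547]
blank (array([ 0.4825295 , -0.2497909 ,  1.43447799]), np.float64(0.14278435707092285))
blank (array([ 0.48301593, -0.25073328,  1.41700881]), np.float64(0.07158654928207397))
blank (array([ 0.48168192, -0.24774414,  1.43015416]), np.float64(0.056517958641052246))
peg_stand 0.94 [324.9, 122.1, 43.7, 54.3] [346.88015038 150.22958723]
peg_stand 0.85 [253.3, 137.5, 51.5, 58.2] [277.02746171 171.96744647]
stand (array([ 0.65042686, -0.03614591, -0.34859753]), np.float64(0.11243546009063721))
stand (array([ 0.65010454, -0.03620153, -0.34277017]), np.float64(0.03456521034240723))
stand (array([ 0.6505131 , -0.03480439, -0.36136799]), np.float64(0.07263857126235962))
```

View pics/c1.png

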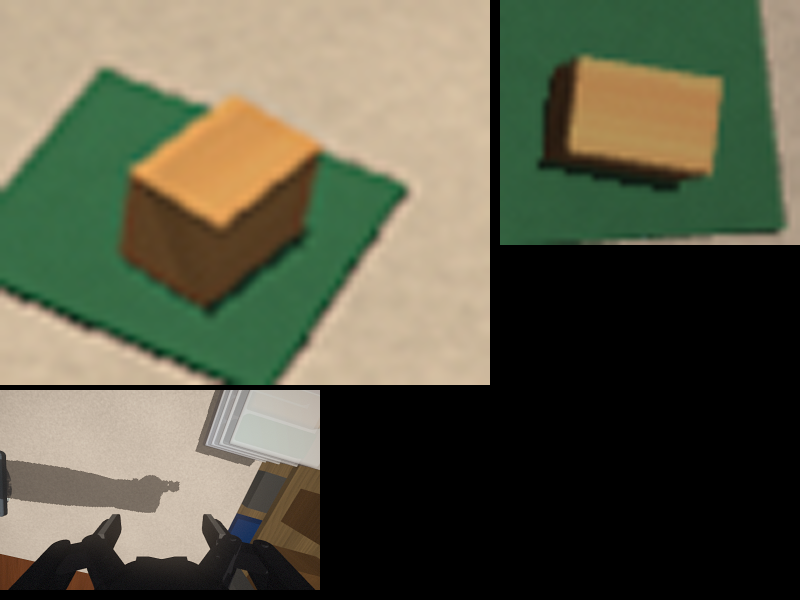

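```bash
cat >> h.py <<'E'
def row(pos, yaw, tilt=0, st=None):
    """tool-frame shift+rotvec from measured pose to: tool down, x at yaw, then tilted by tilt about tool y"""
    st=st or observe(); Rc=rot(st["tcp_rot"])
    Rt=R.from_euler('z',yaw).as_matrix()@np.diag([1.,-1,-1])@R.from_euler('y',tilt).as_matrix()
    return np.round(np.r_[Rc.T@(np.array(pos)-st["eef_pos"]), R.from_matrix(Rc.T@Rt).as_rotvec()],4)
def yaw(st): X=rot(st["tcp_rot"]); return np.arctan2(X[1,0],X[0,0])
E
python3 - <<'E'
from h import *
print(yaw(observe()), row([.4825,-.25,.19],1.425)); print(np.round(optics.get_image("wrist")["T_tool_cam"],3))
E
```

```text
0.28981497421626173 [ 0.3909 -0.1475  0.0493 -0.      0.     -1.1352]
[[-0.    -0.957 -0.289  0.074]
 [ 1.    -0.001  0.001  0.001]
 [-0.001 -0.289  0.957 -0.134]
 [ 0.     0.     0.     1.   ]]
```

Run:
```python
from h import *
print(row([.497,-.15,.14],1.425))
```

```text
[ 0.4334 -0.2392  0.0993  0.     -0.     -1.1352]
```

>>> carry_out(
  increments=[
    [[0.433,-0.239,0.099,0,0,-1.135,0.085],[0.433,-0.239,0.099,0,0,-1.135,0.085],[0.433,-0.239,0.099,0,0,-1.135,0.085],[0.433,-0.239,0.099,0,0,-1.135,0.085],[0.433,-0.239,0.099,0,0,-1.135,0.085],[0.433,-0.239,0.099,0,0,-1.135,0.085],[0.433,-0.239,0.099,0,0,-1.135,0.085],[0.433,-0.239,0.099,0,0,-1.135,0.085]],
  ],
)

```text
time_s: 2.1
eef_pos: [0.4261, -0.2218, 0.1607]
tcp_rot: [0.001, 0.755, 0.655, 0.0]
ft_force: [0.4, -1.2, -0.0]
width: 0.0848
```

>>> carry_out(
  increments=[
    [[0,0,0,0,0,0,0.085]],
  ],
)

```text
time_s: 2.2
eef_pos: [0.4273, -0.2183, 0.1592]
tcp_rot: [-0.001, 0.754, 0.657, 0.001]
ft_force: [-0.5, -0.9, -0.2]
width: 0.0848
```

Run:
```python
from h import *
st=observe(); print(st["eef_pos"],yaw(st),st["joints"],row([.497,-.15,.14],1.425))
w=optics.get_image("wrist"); cv2.imwrite("pics/w1.png",w["pixels"]); c=cam(w,st)
for d in spotter.pinpoint("blank_a",w)[:3]: print(d, onplane(d["xy"],.025,c))
```

```text
[ 0.42727002 -0.21827589  0.15919659] 1.4343857390609256 [-0.61388247 -0.07065926 -0.17744684  1.46645027  0.00261748  1.09331959] [ 0.0771  0.0598  0.0194 -0.001  -0.0034  0.0094]
{'xy': [380.4, 216.2], 'conf': 0.84} [ 0.48353154 -0.2511915   0.025     ]
```

View pics/w1.png

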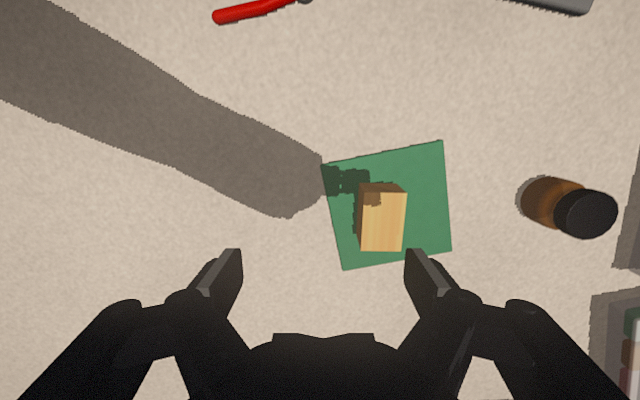

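Run:
```python
from fit import *
st=observe(); w=optics.get_image("wrist"); c=cam(w,st)
d=spotter.cut_out("blank_a",w)[0]; print(d["conf"],d["rect"])
print(fit(BL,[.483,-.25,[1.3,1.425,1.6]],[d["region"].astype(np.float32)],[c]))
print(row([.483,-.251,.09],1.42), row([.483,-.251,.02],1.42))
```

```text
0.76 [358.2, 179.9, 51.8, 64.7]
(array([ 0.48170018, -0.25004868,  1.42501231]), np.float64(0.017742633819580078))
[-0.018   0.0618  0.0711  0.      0.0008  0.0036] [-0.0179  0.0618  0.1411  0.      0.0008  0.0036]
```

>>> carry_out(
  increments=[
    [[-0.018,0.061,0.04,0,0,0,0.085],[-0.018,0.061,0.071,0,0,0,0.085],[-0.018,0.061,0.071,0,0,0,0.085],[-0.018,0.061,0.071,0,0,0,0.085]],
  ],
)

```text
time_s: 2.8
eef_pos: [0.4807, -0.2509, 0.0887]
tcp_rot: [-0.002, 0.758, 0.652, -0.001]
ft_force: [-0.3, -0.8, 1.6]
width: 0.0849
```

Run:
```python
from fit import *
st=observe(); w=optics.get_image("wrist"); c=cam(w,st)
print(st["eef_pos"],yaw(st),row([.482,-.2505,.02],1.425))
d=spotter.cut_out("blank_a",w)[0]; print(d["conf"],d["rect"])
print(fit(BL,[.483,-.25,[1.3,1.425,1.6]],[d["region"].astype(np.float32)],[c]))
cv2.imwrite("pics/w2.png",w["pixels"])
```

```text
[ 0.48071133 -0.25091081  0.08866572] 1.4217087215755346 [ 0.0008  0.0001  0.0706 -0.0002  0.0002 -0.0029]Traceback (most recent call last):
  File "<stdin>", line 4, in <module>
IndexError: list index out of range
```

>>> carry_out(
  increments=[
    [[0,0,0.025,0,0,0,0.085],[0,0,0.05,0,0,0,0.085],[0,0,0.062,0,0,0,0.085],[0,0,0.07,0,0,0,0.085],[0,0,0.07,0,0,0,0.085]],
  ],
  squeeze=50,
)

```text
time_s: 3.4
eef_pos: [0.4823, -0.2501, 0.02]
tcp_rot: [-0.0, 0.757, 0.654, -0.0]
ft_force: [-0.2, -0.1, 0.3]
width: 0.0852
```

Run:
```python
from h import *
st=observe(); w=optics.get_image("wrist"); cv2.imwrite("pics/w2.png",w["pixels"])
print(st["eef_pos"],yaw(st),st["ft_force"])
```

```text
[ 0.48234175 -0.25008986  0.02004617] 1.4244366617968902 [-0.19473008 -0.14534145  0.29728514]
```

View pics/w2.png

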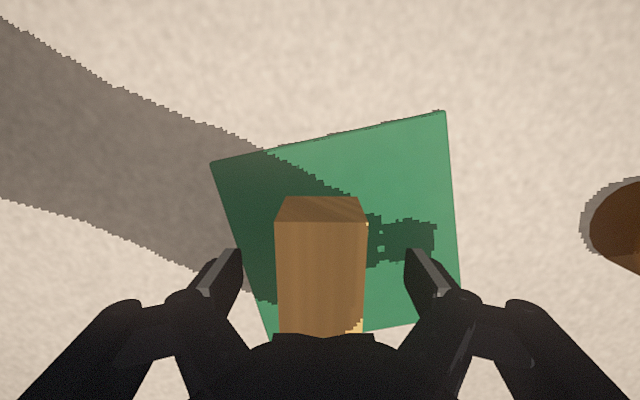

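The jaws straddle the blank (at about 320, 270). Its +y end (rows 197–220) looks plain, so the hole is probably at the -y end. I'll close and lift.

>>> carry_out(
  increments=[
    [[0,0,0,0,0,0,0.03],[0,0,0,0,0,0,0.03],[0,0,0,0,0,0,0.03],[0,0,0,0,0,0,0.03],[0,0,0,0,0,0,0.03],[0,0,0,0,0,0,0.03]],
  ],
  squeeze=60,
)

```text
time_s: 4.05
eef_pos: [0.4835, -0.2506, 0.0208]
tcp_rot: [0.001, 0.757, 0.654, 0.0]
ft_force: [0.7, -0.4, 5.7]
width: 0.0395
```

>>> carry_out(
  increments=[
    [[0,0,-0.03,0,0,0,0.03],[0,0,-0.07,0,0,0,0.03],[0,0,-0.12,0,0,0,0.03],[0,0,-0.15,0,0,0,0.03],[0,0,-0.15,0,0,0,0.03]],
  ],
)

```text
time_s: 4.55
eef_pos: [0.4852, -0.2517, 0.1756]
tcp_rot: [0.005, 0.757, 0.654, 0.001]
ft_force: [0.0, -0.6, -1.7]
width: 0.039
```

Run:
```python
from h import *
print(row([.5564,-.0021,.15],2.797))
```

```text
[ 0.2574  0.0339  0.0247  0.0046  0.0098 -1.3721]
```

>>> carry_out(
  increments=[
    [[0.257,0.034,0.025,0,0,-1.372,0.03],[0.257,0.034,0.025,0,0,-1.372,0.03],[0.257,0.034,0.025,0,0,-1.372,0.03],[0.257,0.034,0.025,0,0,-1.372,0.03],[0.257,0.034,0.025,0,0,-1.372,0.03],[0.257,0.034,0.025,0,0,-1.372,0.03],[0.257,0.034,0.025,0,0,-1.372,0.03],[0.257,0.034,0.025,0,0,-1.372,0.03]],
  ],
)

```text
time_s: 5.35
eef_pos: [0.5523, 0.0006, 0.1421]
tcp_rot: [-0.002, 0.252, 0.968, -0.0]
ft_force: [-0.1, -0.6, -0.6]
width: 0.0389
```

Run:
```python
from h import *
st=observe();print(st["eef_pos"],yaw(st),row([.5564,-.0021,.15],2.797,st=st),row([.5564,-.0021,.0805],2.797,st=st))
```

```text
[0.55233108 0.00057208 0.14211644] 2.633053421541753 [-0.0048 -0.0004 -0.0079 -0.0015 -0.0043 -0.1639] [-0.0051 -0.0002  0.0616 -0.0015 -0.0043 -0.1639]
```

>>> carry_out(
  increments=[
    [[-0.005,0,0,0,0,-0.1,0.03],[-0.005,0,0.02,0,0,-0.164,0.03],[-0.005,0,0.045,0,0,-0.164,0.03],[-0.005,0,0.06,0,0,-0.164,0.03],[-0.005,0,0.06,0,0,-0.164,0.03],[-0.005,0,0.06,0,0,-0.164,0.03]],
  ],
)

```text
time_s: 5.95
eef_pos: [0.5572, -0.0031, 0.0839]
tcp_rot: [-0.001, 0.176, 0.984, -0.0]
ft_force: [0.1, -1.0, -0.3]
width: 0.039
```

Run:
```python
from h import *
st=observe();print(st["eef_pos"],yaw(st),st["ft_force"],row([.5564,-.0021,.0805],2.797,st=st))
a=optics.get_image("side")["pixels"]; b=optics.get_image("top")["pixels"]; w=optics.get_image("wrist")["pixels"]
im=np.zeros((600,800,3),np.uint8); im[:300,:400]=cv2.resize(a[110:215,225:365],(400,300),interpolation=cv2.INTER_CUBIC); im[:300,400:]=cv2.resize(b[100:220,280:440],(400,300),interpolation=cv2.INTER_CUBIC); im[300:600,:480]=cv2.resize(w,(480,300))
cv2.imwrite("pics/c3.png",im)
```

```text
[ 0.55724566 -0.00307312  0.08391016] 2.7887298430959064 [ 0.06488656 -1.04852539 -0.25749983] [ 0.0011  0.0006  0.0034 -0.0005 -0.0021 -0.0083]
```

View pics/c3.png

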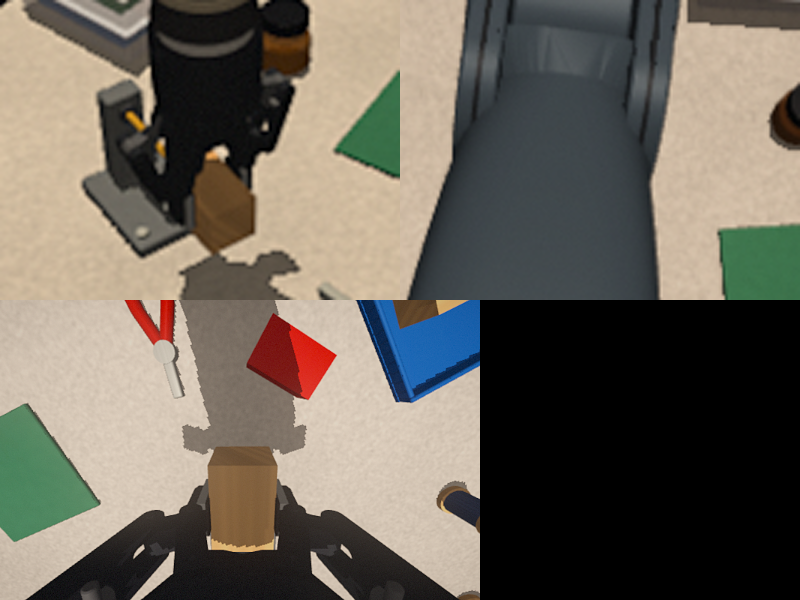

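The robot-side end of the blank (side crop around 230, 220) shows plain wood, so the peg side should hold the hole. I'll check that by feel.

>>> carry_out(
  increments=[
    [[0,0,0.003,0,0,-0.008,0.03],[-0.01,0,0.003,0,0,-0.008,0.03],[-0.018,0,0.003,0,0,-0.008,0.03],[-0.024,0,0.003,0,0,-0.008,0.03],[-0.028,0,0.003,0,0,-0.008,0.03],[-0.028,0,0.003,0,0,-0.008,0.03]],
  ],
)

```text
time_s: 6.7
eef_pos: [0.585, -0.0132, 0.0817]
tcp_rot: [0.0, 0.172, 0.985, -0.0]
ft_force: [-0.2, 0.4, -0.8]
width: 0.0389
```

Run:
```python
from h import *
st=observe();u=np.array([.9405,-.3398,0]);p=np.array([.6175,-.0242,.0805]);print(st["eef_pos"],yaw(st),st["ft_force"],"to tip",u@(p-st["eef_pos"]),row(p-.03*u,2.797,st=st))
```

```text
[ 0.58498557 -0.01322504  0.08174669] 2.796409606666229 [-0.1527543   0.4189109  -0.76137252] to tip 0.03430911180112167 [-0.0043  0.0007  0.0012 -0.      0.0002 -0.0006]
```

>>> carry_out(
  increments=[
    [[-0.002,0.0005,0.001,0,0,0,0.03],[-0.004,0.0005,0.001,0,0,0,0.03],[-0.005,0.0005,0.001,0,0,0,0.03],[-0.006,0.0005,0.001,0,0,0,0.03],[-0.007,0.0005,0.001,0,0,0,0.03],[-0.007,0.0005,0.001,0,0,0,0.03]],
  ],
)

```text
time_s: 7.3
eef_pos: [0.5911, -0.0148, 0.0809]
tcp_rot: [0.0, 0.172, 0.985, -0.0]
ft_force: [0.3, -0.1, -0.1]
width: 0.0393
```

>>> carry_out(
  increments=[
    [[-0.001,0,0,0,0,0,0.03],[-0.002,0,0,0,0,0,0.03],[-0.003,0,0,0,0,0,0.03],[-0.003,0,0,0,0,0,0.03]],
  ],
)

```text
time_s: 7.7
eef_pos: [0.594, -0.0158, 0.0808]
tcp_rot: [0.0, 0.172, 0.985, 0.0]
ft_force: [-0.3, 0.1, -0.9]
width: 0.0389
```

>>> carry_out(
  increments=[
    [[-0.002,0,0,0,0,0,0.03],[-0.004,0,0,0,0,0,0.03],[-0.006,0,0,0,0,0,0.03],[-0.007,0,0,0,0,0,0.03],[-0.007,0,0,0,0,0,0.03]],
  ],
)

```text
time_s: 8.2
eef_pos: [0.6006, -0.0182, 0.0808]
tcp_rot: [0.0, 0.172, 0.985, -0.0]
ft_force: [-0.1, -0.8, -0.3]
width: 0.0391
```

>>> carry_out(
  increments=[
    [[-0.002,0,0,0,0,0,0.03],[-0.004,0,0,0,0,0,0.03],[-0.006,0,0,0,0,0,0.03],[-0.007,0,0,0,0,0,0.03],[-0.008,0,0,0,0,0,0.03],[-0.008,0,0,0,0,0,0.03]],
  ],
)

```text
time_s: 8.8
eef_pos: [0.6081, -0.0209, 0.0808]
tcp_rot: [0.0, 0.172, 0.985, 0.0]
ft_force: [-0.1, 0.1, 0.5]
width: 0.0392
```

Run:
```python
from h import *
st=observe();u=np.array([.9405,-.3398,0]);p=np.array([.6175,-.0242,.0805]);print(st["eef_pos"],yaw(st),st["ft_force"],st["wrist_torque"],"to tip",u@(p-st["eef_pos"]),row(p-.01*u,2.797,st=st))
a=optics.get_image("side"); w=optics.get_image("wrist")["pixels"]
c=cam(a);print(proj([.6175,-.0242,.085],c),[ (d["xy"],d["conf"]) for d in spotter.pinpoint("blank_a",a)])
im=np.zeros((600,800,3),np.uint8); im[:480,:640]=cv2.resize(a["pixels"][110:215,225:365],(640,480),interpolation=cv2.INTER_CUBIC)
cv2.imwrite("pics/c4.png",im[:480,:640])
```

```text
[ 0.60810008 -0.02087944  0.08078236] 2.796742765206914 [-0.12854261  0.0765866   0.4850163 ] [-0.02563402  0.03862947 -0.00968541] to tip 0.009968949701963686 [ 0.      0.0001  0.0003  0.      0.     -0.0003]
[283.19052287 163.92973877] [([285.0, 168.0], 0.95), ([361.1, 284.0], 0.86), ([306.3, 236.8], 0.83), ([313.6, 348.8], 0.59), ([272.1, 288.2], 0.56)]
```

View pics/c4.png

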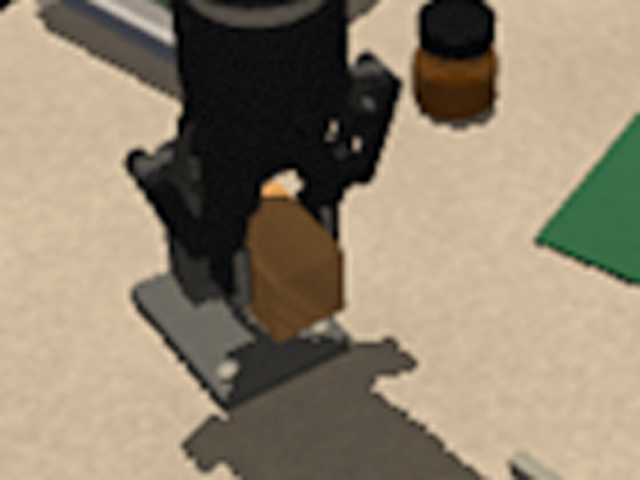

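>>> carry_out(
  increments=[
    [[-0.001,0,0,0,0,0,0.03],[-0.003,0,0,0,0,0,0.03],[-0.003,0,-0.001,0,0,0,0.03],[-0.003,0,-0.002,0,0,0,0.03],[-0.003,0,-0.003,0,0,0,0.03],[-0.003,0,-0.004,0,0,0,0.03],[-0.003,0,-0.0045,0,0,0,0.03]],
  ],
)

```text
time_s: 9.65
eef_pos: [0.6109, -0.0219, 0.0855]
tcp_rot: [0.0, 0.172, 0.985, 0.0]
ft_force: [-0.0, 0.1, -0.3]
width: 0.039
```

>>> carry_out(
  increments=[
    [[0,0,-0.0005,0,0,0,0.03],[0,0,-0.001,0,0,0,0.03],[0,0,-0.001,0,0,0,0.03]],
  ],
)

```text
time_s: 9.95
eef_pos: [0.6108, -0.0219, 0.086]
tcp_rot: [-0.0, 0.172, 0.985, 0.0]
ft_force: [-0.8, -0.0, -2.5]
width: 0.0394
```

Moving up 5.5 mm brings a soft downward force (-2.5 N), so the peg is inside the hole with the expected clearance. I'll re-centre, dwell, then draw it off.

>>> carry_out(
  increments=[
    [[0,0,0.003,0,0,0,0.03],[0,0,0.005,0,0,0,0.03],[0,0,0.005,0,0,0,0.03],[0,0,0.005,0,0,0,0.03],[0,0,0.005,0,0,0,0.03]],
  ],
)

```text
time_s: 10.45
eef_pos: [0.6109, -0.0218, 0.0814]
tcp_rot: [0.0, 0.172, 0.985, 0.0]
ft_force: [-0.3, -0.7, -0.5]
width: 0.0396
```

>>> carry_out(
  increments=[
    [[0.005,0,0,0,0,0,0.03],[0.012,0,0,0,0,0,0.03],[0.022,0,0,0,0,0,0.03],[0.035,0,0,0,0,0,0.03],[0.055,0,0,0,0,0,0.03],[0.08,0,0,0,0,0,0.03],[0.11,0,0,0,0,0,0.03],[0.11,0,0,0,0,0,0.03]],
  ],
)

```text
time_s: 11.25
eef_pos: [0.502, 0.017, 0.0799]
tcp_rot: [-0.003, 0.171, 0.985, 0.0]
ft_force: [0.2, 0.5, -1.6]
width: 0.0392
```

Run:
```python
from h import *
st=observe();print(st["eef_pos"],yaw(st),st["ft_force"],st["joints"],row([.42,0,.3],yaw(st),st=st)); 
for t in (.4,-.4): X=R.from_euler('z',2.797).as_matrix()@np.diag([1.,-1,-1])@R.from_euler('y',t).as_matrix(); print(t,X[:,2],-X[:,0])
```

```text
[0.50195224 0.01697108 0.07987994] 2.7983522888755377 [ 0.23694385  0.46870712 -1.56349313] [-1.00145095e-01  2.16733454e-02 -2.45911660e-01  1.30941958e+00
  5.53608362e-04  2.43090604e-01] [ 0.0728 -0.0438 -0.2196 -0.001  -0.0062  0.    ]
0.4 [-0.36652566  0.1315507  -0.92106099] [ 0.86691471 -0.31114666 -0.38941834]
-0.4 [ 0.36652566 -0.1315507  -0.92106099] [ 0.86691471 -0.31114666  0.38941834]
```

>>> carry_out(
  increments=[
    [[0,0,-0.04,0,0,0,0.03],[0,0,-0.08,0,0,0,0.03],[0,0,-0.12,0,0,0,0.03],[0,0,-0.16,0,-0.1,0,0.03],[0,0,-0.2,0,-0.2,0,0.03],[0,0,-0.24,0,-0.3,0,0.03],[0,0,-0.25,0,-0.4,0,0.03],[0,0,-0.25,0,-0.5,0,0.03]],
  ],
)

```text
time_s: 12.05
eef_pos: [0.5086, 0.0153, 0.3372]
tcp_rot: [0.25, 0.166, 0.953, -0.042]
ft_force: [-0.4, 0.6, -0.8]
width: 0.0396
```

Run:
```python
from h import *
st=observe();print(st["eef_pos"],st["ft_force"],st["joints"],row([.50,.017,.33],2.797,-np.pi/2,st=st))
```

```text
[0.5085617  0.01528748 0.33717399] [-0.42994665  0.60534999 -0.78698093] [-0.00398231 -0.46372618 -0.2397443   1.30650533 -0.1620734   0.30135344] [ 0.011  -0.0013  0.002   0.0013 -1.0584 -0.003 ]
```

>>> carry_out(
  increments=[
    [[0,0,0,0,-0.14,0,0.03],[0,0,0,0,-0.28,0,0.03],[0,0,0,0,-0.42,0,0.03],[0,0,0,0,-0.56,0,0.03],[0,0,0,0,-0.7,0,0.03],[0,0,0,0,-0.84,0,0.03],[0,0,0,0,-0.96,0,0.03],[0,0,0,0,-1.06,0,0.03]],
  ],
)

```text
time_s: 12.85
eef_pos: [0.5424, 0.036, 0.3338]
tcp_rot: [0.678, 0.131, 0.712, -0.128]
ft_force: [1.4, 0.4, -0.8]
width: 0.0395
```

Run:
```python
from h import *
st=observe();print(st["eef_pos"],st["ft_force"],st["joints"],row([.50,.017,.33],2.797,-np.pi/2,st=st),"hole dir",-rot(st["tcp_rot"])[:,0])
```

```text
[0.54240907 0.03597099 0.33376792] [ 1.36283072  0.42299593 -0.84124583] [ 0.29037281 -0.98966228 -1.19865062 -0.14837375 -0.65720563  0.03229772] [ 0.0055 -0.0329 -0.0325 -0.023  -0.048   0.0042] hole dir [ 0.04646407 -0.01279841  0.99883797]
```

Joints 2 and 3 are close to their limits, so I'll move outward and up to free them.

>>> carry_out(
  increments=[
    [[-0.01,0,0.02,0,0,0,0.03],[-0.02,0,0.04,0,0,0,0.03],[-0.03,0,0.06,0,0,0,0.03],[-0.03,0,0.06,0,0,0,0.03],[-0.03,0,0.06,0,0,0,0.03],[-0.03,0,0.06,0,0,0,0.03]],
  ],
)

```text
time_s: 13.45
eef_pos: [0.6, 0.0133, 0.3632]
tcp_rot: [0.678, 0.132, 0.712, -0.127]
ft_force: [0.0, 0.5, 0.4]
width: 0.0396
```

Run:
```python
from h import *
st=observe();print(st["eef_pos"],st["ft_force"],st["joints"],abs(st["qvel"]).max(),"hole dir",-rot(st["tcp_rot"])[:,0])
a=optics.get_image("side"); cv2.imwrite("pics/s5.png",a["pixels"]); b=optics.get_image("top")
for p in (a,b):
  c=cam(p)
  for q in ("blank_a","thread_spool","bead_jar","pliers"): print(q,[(np.round(d["xy"]),round(d["conf"],2),np.round(onplane(d["xy"],.025 if q=="blank_a" else 0,c),3)) for d in spotter.pinpoint(q,p)[:5]])
```

```text
[0.5999504  0.01329578 0.36320026] [0.0266187  0.47829317 0.36504424] [ 0.17673898 -0.78655933 -1.05920294 -0.21473072 -0.5449426   0.02748196] 0.0071565747271079725 hole dir [ 0.04709026 -0.01545984  0.998771  ]
blank_a [(array([308., 234.]), 0.9, array([0.485, 0.063, 0.025])), (array([271., 287.]), 0.76, array([0.469, 0.205, 0.025])), (array([361., 285.]), 0.69, array([0.333, 0.101, 0.025])), (array([270.,  60.]), 0.65, array([ 0.997, -0.43 ,  0.025])), (array([312., 350.]), 0.61, array([0.338, 0.256, 0.025]))]
thread_spool [(array([189., 242.]), 0.93, array([0.69 , 0.217, 0.   ]))]
bead_jar [(array([324., 131.]), 0.51, array([ 0.667, -0.261,  0.   ]))]
pliers [(array([355., 221.]), 0.76, array([ 0.429, -0.041,  0.   ])), (array([190., 242.]), 0.68, array([0.688, 0.215, 0.   ]))]
blank_a [(array([329., 122.]), 0.7, array([0.722, 0.006, 0.025])), (array([216., 282.]), 0.66, array([0.341, 0.261, 0.025])), (array([301., 222.]), 0.58, array([0.479, 0.069, 0.025])), (array([245., 228.]), 0.55, array([0.464, 0.198, 0.025]))]
thread_spool [(array([245., 133.]), 0.69, array([0.702, 0.213, 0.   ]))]
bead_jar [(array([434., 147.]), 0.84, array([ 0.669, -0.253,  0.   ])), (array([436., 218.]), 0.23, array([ 0.494, -0.251,  0.   ]))]
pliers [(array([342., 249.]), 0.81, array([ 0.418, -0.026,  0.   ])), (array([437., 219.]), 0.21, array([ 0.491, -0.254,  0.   ]))]
```

View pics/s5.png

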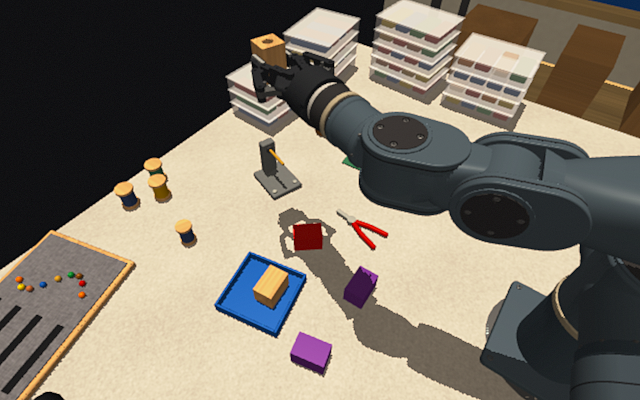

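The blank is held at (268, 50) with the dark hole on its upper face at (268, 41). The spare is still in the tray at (270, 287), and the spool, jar and pliers are where they were. I'll hand it in.

```bash
python3 -c "
from plant import ticket
print(ticket.close_job())"
```

```text
the job is handed in; nothing more can be done
None
```

The job is done and handed in; the hand-in gives no verdict, so everything below rests on my own checks.

- **Pick-up:** I picked the blank off the green mat. Its +y end looked plain in the pictures, so I offered the other end to the peg.
- **Peg:** The blank slid on to about 23 mm by position, with no contact force on the way in. With the peg inside, a 5.5 mm lift met a soft -2.5 N, so it was in the hole. I re-centred the blank and drew it off.
- **Final hold:** The blank is held at rest with the tool about 0.36 m above the bench. By the tool pose, the hole points about 0.05 rad from vertical, and the side view shows it on the upper face. The jaws read 39.6 mm on the 40 mm section.
- **Other things:** The spare blank, spool, jar and pliers show no displacement beyond the roughly 1 cm spread of the image estimates.

**Checks that disagreed or fell short:**
- During the final turn, joints 2 and 3 came within 0.01 rad of their limits. I moved outward and up before handing in.
- The depth was not checked by touching the hole's bottom. It rests on the camera estimate of the peg tip, which I put at about 2–3 mm either way.

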